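# Pop the spice tin and trap it on the runway

### The job

Press the round button of the spring-loaded spice-tin feeder right down with one finger, and stop the tin that pops out with the other finger before it slides off the open end of the runway. Finish while holding: the button still held right down, and the tin standing clear of the gate on the runway, at rest against the finger that blocks it. Do not lift the tin or tip it over, and leave the bottle, the jar and the cup alone.

Things in the scene. Friction and masses are not known exactly. Their poses are not given: they have to be found in the camera images.
- feeder: Low bamboo feeder fixed to the worktop: slab 22 mm high, x from -130 to +105 mm, y from -38 to +88 mm. Origin: on the worktop under the runway's centre line, at the gate's line; z up. The tin is pushed out along the feeder's -x. The runway floor is the slab's top. Behind x = +64 mm: a 34 mm block with a spring drum on it, 70 mm above the worktop at most.
- runway_end (a point): Middle of the runway's open end, on its floor, at feeder (-130, 0, 22) mm; past it the tin drops to the worktop. Two guide rails at feeder y = +/-27.5 mm, 6 mm thick (inner gap 49 mm), stand 8 mm above the floor from x = -130 to -8 mm, and 24 mm from x = +4 to +64 mm.
- button_top (a point): Centre of the top of the round steel button, 33 mm diameter, at feeder (-75, +62) mm: 62 mm to the side of the runway's centre line. At rest its top is 24 mm above the runway floor (46 mm above the worktop); right down, 10 mm above the floor. A linkage bar 15 mm above the floor runs along y = 44 mm from it to the gate and sinks with it.
- release (a joint): Button travel in m: 0 up, 0.014 at the stop; right down means over 0.0105. Sprung: 3 N to start, 6 N at the stop, plus a few N of gate friction. The gate, a steel bar across the runway standing 10 mm above the floor before the tin, is one piece with the button: it lets the tin go at about 0.010, and rises again with the button.
- tin_center (a point): Centre of the loose square spice tin, 46 x 46 x 34 mm high, about 100 g, 17 mm above the floor. Starts at feeder x of +23 mm, y 0, front face at the gate. Released, it is pushed along -x at 0.05 to 0.09 m/s, and over the end in about 2 to 3 s, unless blocked; then it presses on the finger with 1 to 4 N. A 22 mm wide finger level with the button stops it at x of about -41 mm.
- pusher (a joint): Travel of the black sprung pusher behind the tin, in m: about 0 at the start (tin against the gate), up to 0.162 with the tin pushed off the end.
- detergent: Green plastic bottle, 60 mm diameter, 130 mm high, standing loose; origin at the centre of its underside. Leave alone.
- jar: Glass jar with a red lid, 72 mm diameter, 100 mm high, standing loose; origin at the centre of its underside. Leave alone.
- cup: White cup, 72 mm diameter, 70 mm high, standing loose; origin at the centre of its underside. Leave alone.
Mind the look-alikes: they are no part of the job. Of the things like the part that bears tin_center, leave any that is green; of the rest the smaller one is meant.

How it is judged:
By the outcome, as a careful person would: the job done as asked, in the order asked, and still so for the second after the job is handed in, while the arm keeps its last pose, push and grip.
It also fails if it takes over 32 s, if anything falls off the work surface, if the arm or the gripper's body presses on something with over 40 N, if the wrist force passes 120 N, or if a joint passes its speed limit or range.

### The arm

A 6-joint arm with a two-finger parallel gripper is mounted at the origin on the work surface. World frame = base frame: x ahead of the robot, y to its left, z up, the work surface at z = 0. Lengths are in m, angles in degrees, forces in N, time in s.
With the tool pointing down it reaches from about 0.3 to 0.75 m from the base axis. Payload 8.5 kg.
Tool frame: the origin (TCP) lies at the very end of the fingers, on their centre line; the grasp point (between the pads) lies 19 mm behind it (env.pinch_z is the distance from the TCP to the grasp point, in m); z points along the fingers, y is the line along which they close (so a half turn about z gives the same grasp; the last joint's range is limited). The gripper opens to 85 mm and grips with 20 to 120 N. Pads are 22 mm wide; open, the fingers measure 114 mm over their backs; the gripper's body (76 mm by 85 mm) begins 54 mm behind the grasp point. The pads swing forward as they close: fully open they stand 13 mm farther back than shut.
Start: joints at [-76.965, 21.807, 74.336, -0, 83.858, -12.336], TCP at [0.236, -0.497, 0.231] pointing down, gripper open.
Joint ranges: [-178.18, 178.18], [-50.72, 133.34], [12.68, 142.11], [-81.47, 261.47], [9.98, 163.14], [-165.26, 165.26]. Speed limits (degrees/s): [136.94, 136.94, 180, 180, 180, 180].

### API

Orientations are given as a 3x3 rotation matrix whose columns are the frame's x, y, z axes.
In Python, from rig import env, viewer gives the robot as it stands.
- The arm moves only by the tool drive_tool, never from a script. Its argument "series" is a list of rows, each a list of 3 entries, a list of its own where there are three numbers: the shift along the tool's x, y, z in m, then the turn about the tool's z in degrees, then the finger opening in m, from 0 to 0.0854. A call has 1 to 20 rows; each row is the pose to reach, as a shift and turn from the pose commanded when the call began, along the tool's axes at that moment; what a row does not reach only later rows make up. A row lasts 1/10 s, in which the tool goes at most 50 mm and 8.59 degrees, less where a joint would pass 70% of its speed; a pose out of reach is approached as far as the arm can. A call with a gripper value outside its range is refused whole. The fingers move at their own pace and stop on an object; "newtons" is the grip in N (left out, the last holds). Time passes only in rows, so rows that repeat a pose let the fingers close. It gives the time, the measured TCP pose, the force, the opening and the grip force at its end, in the units of the state.
- env.observe(): the state, without advancing time (a new reading comes with each control period).
- viewer.get_image(name): name is "scene" or "top" or "wrist"; returns a dict with "img" (480x640x3 uint8, red, green, blue), "depth" (480x640 float32, m along the optical axis (not along the pixel's ray), 0 where there is no reading), "camera_matrix" (3x3 intrinsics, pixels), "rvec" (rotation vector, rad) and "tvec" (3), from world to camera coordinates, as OpenCV has them. Camera axes: x right, y down, z forward; pixel columns grow to the right and rows downward; lengths in m; the calibration is good to about 2 mm. A picture is of the moment at which its call begins.
- env.close_job(): hands the job in; it is judged then, once.
The state is a dict: "time_s": time; "q": joint angles; "qvel": joint speeds; "joint_efforts": joint torques, N m; "position": TCP position; "tool_rot": TCP orientation; "ft_force": force on the tool from outside, world axes, zero at the start; "wrist_torque": the same for the moment, N m; "grip_width": finger opening in m; "gripper_force": force on a finger pad.
Only numpy, scipy, OpenCV 4.12 (cv2) and the standard library are available. Lean on these libraries where they do the work, as an engineer would, in place of code of your own. Each camera call takes 0.05 s, during which the arm holds its last target. There are 200 camera calls.

## Working session

There is one attempt and no reset: what is moved stays moved. The work goes in short steps, Python scripts to look and compute and a tool call to move; the robot and the scene stay as the last step left them, time stands still between calls to the robot, and variables do not carry over. Pictures are saved under pics/ and viewed, at most 10 in all, crops included, and the job is handed in when it is done.

Besides the shell and the picture viewer there is one more tool, called after ">>>" in YAML: its name, and indented under it one key for each argument. drive_tool: Moves the arm, as the interface text tells. Its arguments: {"type":"object","properties":{"series":{"type":"array"},"newtons":{"type":"number"}},"required":["series"]}

```bash
mkdir -p pics; ls; cat > h.py <<'E'
import numpy as np, cv2
from rig import env, viewer
def world(d):
    K=d["camera_matrix"];R=cv2.Rodrigues(np.array(d["rvec"],float))[0];t=np.array(d["tvec"],float).ravel()
    z=d["depth"];v,u=np.mgrid[:z.shape[0],:z.shape[1]]
    c=np.stack([(u-K[0,2])/K[0,0]*z,(v-K[1,2])/K[1,1]*z,z],-1)
    return (c-t)@R
def save(d,n): cv2.imwrite("pics/"+n,np.ascontiguousarray(d["img"][:,:,::-1]))
E
python3 - <<'E'
from h import *
import pickle
D={n:viewer.get_image(n) for n in("scene","top")}
pickle.dump(D,open("D.pkl","wb"))
for n in D: save(D[n],n+".png")
s=env.observe();print(s["time_s"],s["position"],s["tool_rot"],s["grip_width"])
E
```

```text
pics
0.1 [ 0.2356083  -0.49669782  0.23077081] [[ 9.03553478e-01  4.28475250e-01 -2.68365823e-04]
 [ 4.28475226e-01 -9.03552629e-01  1.27551541e-03]
 [ 3.04044138e-04 -1.26748449e-03 -9.99999151e-01]] 0.08553358570204658
```

View pics/top.png

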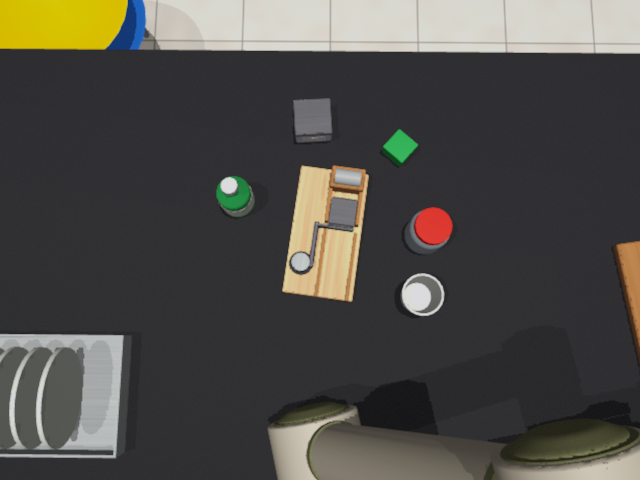

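View pics/scene.png

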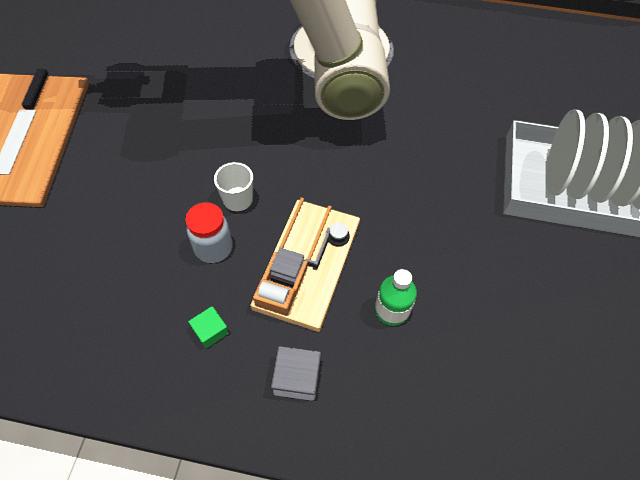

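In the top view, three things resemble the tin:
- the grey tin on the feeder at (343,212)
- a larger grey tin at (313,120)
- a green block at (400,147)

The one meant is at (343,212): it isn't green, it's the smaller grey one, and it sits behind the gate. The button is at (301,262). I'll confirm with a crop and measure the feeder.

```bash
python3 - <<'E'
from h import *
import pickle
D=pickle.load(open("D.pkl","rb"))
d=D["top"];im=d["img"]
cv2.imwrite("pics/crop.png",cv2.resize(im[80:320,200:470,::-1].copy(),None,fx=2.4,fy=2.4,interpolation=cv2.INTER_CUBIC))
for n in D:
    d=D[n];W=world(d);im=d["img"].astype(int)
    print(n,"cam",-cv2.Rodrigues(np.array(d["rvec"],float))[0].T@np.array(d["tvec"],float).ravel())
    hsv=cv2.cvtColor(d["img"],cv2.COLOR_RGB2HSV)
    m=(hsv[...,1]>60)&(hsv[...,0]>8)&(hsv[...,0]<30)&(abs(W[...,2]-.022)<.008)&(d["depth"]>0)&(W[...,0]<.75)&(W[...,0]>.2)&(abs(W[...,1])<.25)
    nl,L,st,_=cv2.connectedComponentsWithStats(m.astype(np.uint8));k=1+st[1:,4].argmax()
    P=W[L==k];print(len(P),P.mean(0))
    r=cv2.minAreaRect(P[:,:2].astype(np.float32)*1000);print(r,cv2.boxPoints(r).round(1).tolist())
    px=dict(top=dict(btn=(301,262),tin=(343,212),big=(313,120),jar=(433,225),cup=(421,290),det=(230,187)),scene=dict(btn=(339,231),tin=(287,266)))[n]
    for a,(u,v) in px.items(): print(a,np.median(W[v-2:v+3,u-2:u+3].reshape(-1,3),0).round(4))
    # button blob
    g=(hsv[...,1]<50)&(hsv[...,2]>90)&(W[...,2]>.035)&(W[...,2]<.056)&(np.hypot(W[...,0]-np.median(W[px["btn"][1],px["btn"][0],0]),W[...,1]-W[px["btn"][1],px["btn"][0],1])<.03)
    print("btn",g.sum(),W[g].mean(0).round(4))
E
```

```text
scene cam [1.04225441 0.14335057 0.87042415]
909 [0.64391751 0.05618923 0.02162993]
((617.4346313476562, 38.837982177734375), (126.02104949951172, 180.1962432861328), 82.47200775146484) [[519.9000244140625, -11.800000190734863], [698.5, -35.400001525878906], [715.0, 89.5], [536.4000244140625, 113.0999984741211]]
btn [0.5343 0.0896 0.0464]
tin [0.6278 0.0161 0.0563]
btn 254 [0.5342 0.0859 0.0449]
top cam [0.40426206 0.05561375 1.09878799]
5961 [0.57177964 0.05215585 0.0231645 ]
((588.12158203125, 43.452232360839844), (126.22030639648438, 236.2043914794922), 82.46376037597656) [[462.79998779296875, -3.5999999046325684], [696.9000244140625, -34.599998474121094], [713.5, 90.5], [479.29998779296875, 121.5]]
btn [0.5281 0.0858 0.0471]
tin [0.6162 0.0129 0.0573]
big [0.7881 0.0675 0.0504]
jar [ 0.5868 -0.1365  0.1008]
cup [ 0.4842 -0.1301  0.0058]
det [0.6416 0.2019 0.1313]
btn 320 [0.531  0.0853 0.0458]
```

View pics/crop.png

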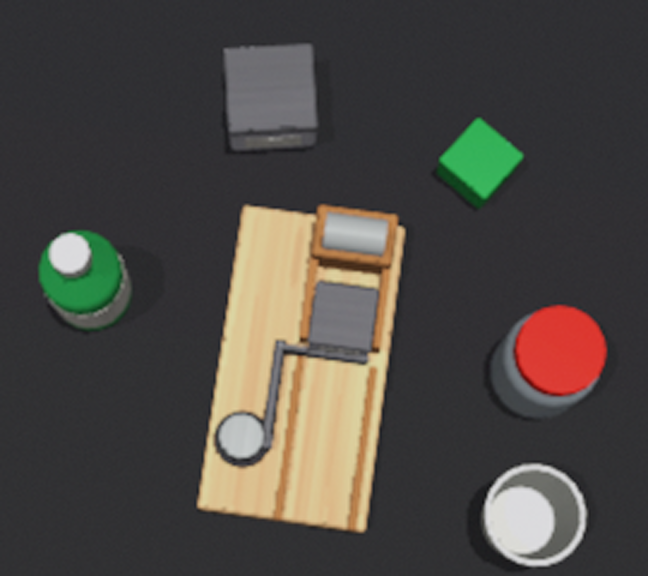

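The crop confirms it: the smaller grey tin sits behind the gate, between the rails, and the larger grey one stands off the feeder. I'll move above the feeder with the opening at about 48 mm, which puts the finger centres 62 mm apart.

>>> drive_tool:
  series:
    - [[0.03, -0.023, 0], 2, 0.048]
    - [[0.06, -0.045, 0], 4, 0.048]
    - [[0.09, -0.068, 0], 6, 0.048]
    - [[0.12, -0.09, 0], 8, 0.048]
    - [[0.15, -0.113, 0], 10, 0.048]
    - [[0.18, -0.135, 0], 12, 0.048]
    - [[0.21, -0.158, 0], 14, 0.048]
    - [[0.24, -0.18, 0], 16, 0.048]
    - [[0.27, -0.203, 0], 18, 0.048]
    - [[0.3, -0.225, 0], 20, 0.048]
    - [[0.33, -0.248, 0], 22, 0.048]
    - [[0.36, -0.27, 0], 24, 0.048]
    - [[0.39, -0.293, 0], 26, 0.048]
    - [[0.42, -0.315, 0], 28, 0.048]
    - [[0.45, -0.338, 0.02], 30, 0.048]
    - [[0.475, -0.357, 0.04], 32, 0.048]
    - [[0.5, -0.375, 0.06], 32.9, 0.048]
    - [[0.5, -0.375, 0.08], 32.9, 0.048]
    - [[0.5, -0.375, 0.08], 32.9, 0.048]
    - [[0.5, -0.375, 0.08], 32.9, 0.048]
  newtons: 60

```text
time_s: 2.1
position: [0.5267, 0.0559, 0.1516]
tool_rot: [[0.991, -0.131, -0.0], [-0.131, -0.991, -0.0], [-0.0, 0.0, -1.0]]
ft_force: [-0.3, -0.6, 1.0]
grip_width: 0.048
gripper_force: 0.0
```

```bash
python3 - <<'E'
from h import *
s=env.observe();print(s["time_s"],s["position"],s["tool_rot"].round(4) if hasattr(s["tool_rot"],'round') else s["tool_rot"],s["grip_width"],s["ft_force"],s["q"])
d=viewer.get_image("wrist");save(d,"wrist.png");W=world(d);np.save("W.npy",W)
E
```

```text
2.1 [0.52670283 0.05589503 0.15161569] [[ 9.914e-01 -1.312e-01 -5.000e-04]
 [-1.312e-01 -9.914e-01 -0.000e+00]
 [-5.000e-04  1.000e-04 -1.000e+00]] 0.04801177917791947 [-0.34243802 -0.61566366  0.99121442] [-6.75688624e+00  2.40011878e+01  8.50079119e+01 -5.42586549e-03
  7.10178483e+01  9.07823346e+01]
```

View pics/wrist.png

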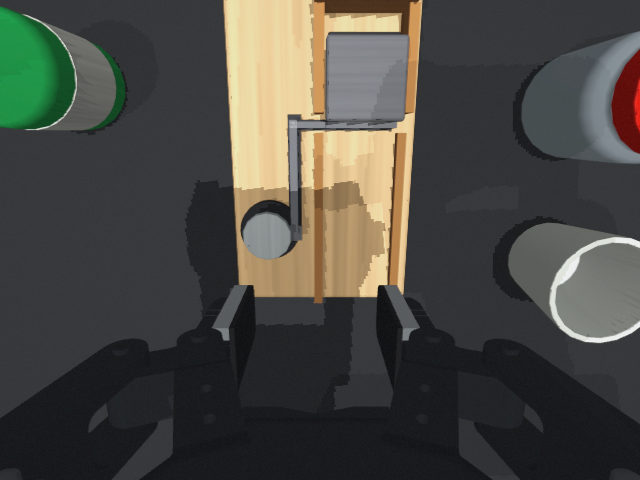

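The wrist view shows the button at (267,233), the gate at y≈125, and the tin at (367,77). The fingertips are at about (240,290) and (390,290). I'll measure the button and fingertips from the depth data.

```bash
python3 - <<'E'
from h import *
W=np.load("W.npy");im=cv2.imread("pics/wrist.png")
s=env.observe();p=np.array(s["position"]);R=np.array(s["tool_rot"])
T=(W-p)@R
ok=np.isfinite(T).all(-1)
b=(abs(W[...,2]-.046)<.004)&ok; b[:, :235]=0;b[:195]=0;b[265:]=0;b[:,289:]=0
(c,r)=cv2.minEnclosingCircle(W[b][:,:2].astype(np.float32)*1000);print("btn",b.sum(),c,r,np.median(W[b][:,2]),"in tool",((np.array([c[0]/1e3,c[1]/1e3,.046])-p)@R).round(4))
for n,l,h in(("L",150,300),("R",330,480)):
    f=(T[...,2]>-.03)&(T[...,2]<.01)&ok; f[:,:l]=0;f[:,h:]=0
    Q=T[f];print(n,f.sum(),Q.min(0).round(4),Q.max(0).round(4))
    for z in np.arange(-.03,.01,.005):
        q=Q[abs(Q[:,2]-z)<.0025]
        if len(q):print(round(z,3),len(q),q.min(0).round(4),q.max(0).round(4))
# tin top
t=(abs(W[...,2]-.056)<.003)&ok;t[:30]=0;t[125:]=0;t[:,:322]=0;t[:,412:]=0
r=cv2.minAreaRect(T[t][:,:2].astype(np.float32)*1000);print("tin in tool",r)
E
```

```text
btn 1775 (529.9094848632812, 88.55449676513672) 16.456541061401367 0.04710341509457685 in tool [-0.0016 -0.033   0.1062]
L 1648 [-0.0122 -0.0382 -0.03  ] [ 0.011  -0.024  -0.0031]
-0.03 232 [-0.012  -0.0379 -0.03  ] [ 0.0108 -0.024  -0.0275]
-0.025 393 [-0.012  -0.0382 -0.0275] [ 0.011  -0.0241 -0.0225]
-0.02 355 [-0.012  -0.038  -0.0225] [ 0.0109 -0.024  -0.0175]
-0.015 325 [-0.0119 -0.0378 -0.0175] [ 0.0107 -0.0241 -0.0125]
-0.01 246 [-0.0122 -0.037  -0.0125] [ 0.0105 -0.0241 -0.0076]
-0.005 97 [-0.0109 -0.0296 -0.0075] [ 0.01   -0.0241 -0.0031]
R 1629 [-0.0122  0.0233 -0.03  ] [ 0.0111  0.0375 -0.0025]
-0.03 211 [-0.0115  0.0233 -0.03  ] [ 0.0111  0.0371 -0.0275]
-0.025 393 [-0.0122  0.0234 -0.0275] [ 0.0109  0.0375 -0.0226]
-0.02 358 [-0.0122  0.0234 -0.0225] [ 0.0111  0.0373 -0.0175]
-0.015 308 [-0.0116  0.0235 -0.0175] [ 0.0107  0.0373 -0.0125]
-0.01 262 [-0.012   0.0233 -0.0125] [ 0.0107  0.0362 -0.0075]
-0.005 96 [-0.0115  0.0233 -0.0075] [ 0.01    0.03   -0.0026]
0.0 1 [-0.0044  0.0238 -0.0025] [-0.0044  0.0238 -0.0025]
tin in tool ((95.12898254394531, 28.86827850341797), (46.94810485839844, 46.46904373168945), 89.95992279052734)
```

>>> drive_tool:
  series:
    - [[-0.0015, -0.002, 0.03], 0, 0.052]
    - [[-0.0015, -0.002, 0.06], 0, 0.052]
    - [[-0.0015, -0.002, 0.085], 0, 0.052]
    - [[-0.0015, -0.002, 0.1], 0, 0.052]
    - [[-0.0015, -0.002, 0.105], 0, 0.052]
    - [[-0.0015, -0.002, 0.109], 0, 0.052]
    - [[-0.0015, -0.002, 0.113], 0, 0.052]
    - [[-0.0015, -0.002, 0.116], 0, 0.052]
    - [[-0.0015, -0.002, 0.116], 0, 0.052]

```text
time_s: 3.05
position: [0.5262, 0.0579, 0.0362]
tool_rot: [[0.991, -0.131, 0.002], [-0.131, -0.991, -0.001], [0.002, 0.0, -1.0]]
ft_force: [-0.0, -2.0, 3.1]
grip_width: 0.052
gripper_force: 1.4
```

>>> drive_tool:
  series:
    - [[0, 0, 0.003], 0, 0.052]
    - [[0, 0, 0.006], 0, 0.052]
    - [[0, 0, 0.008], 0, 0.052]
    - [[0, 0, 0.008], 0, 0.052]

```text
time_s: 3.45
position: [0.5263, 0.058, 0.0284]
tool_rot: [[0.991, -0.131, 0.002], [-0.131, -0.991, -0.0], [0.002, 0.0, -1.0]]
ft_force: [-2.4, -3.6, 7.8]
grip_width: 0.0519
gripper_force: 3.9
```

```bash
python3 - <<'E'
from h import *
s=env.observe();p=np.array(s["position"]);R=np.array(s["tool_rot"]);print(s["time_s"],p,s["ft_force"])
d=viewer.get_image("wrist");save(d,"w2.png");np.save("W.npy",world(d))
E
```

```text
3.45 [0.52628105 0.05802173 0.02841338] [-2.40990833 -3.6112011   7.82698184]
```

View pics/w2.png

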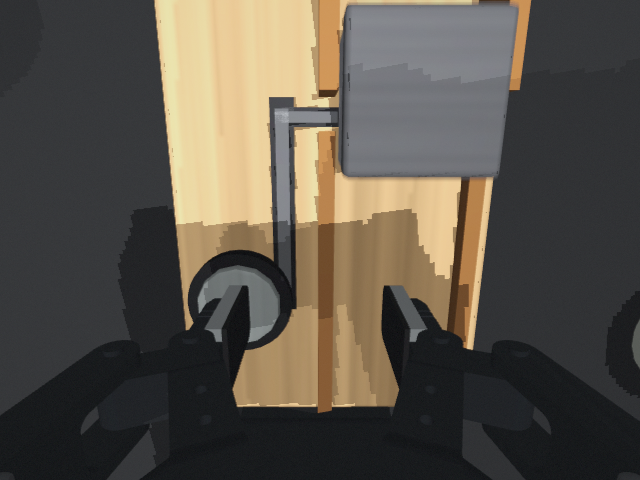

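The image shows the gate down and the tin, at (430,90), already past it and sliding toward the right finger. I'll press a little further to the stop and wait for the tin to arrive.

>>> drive_tool:
  series:
    - [[0, 0, 0.001], 0, 0.052]
    - [[0, 0, 0.002], 0, 0.052]
    - [[0, 0, 0.002], 0, 0.052]
    - [[0, 0, 0.002], 0, 0.052]
    - [[0, 0, 0.002], 0, 0.052]
    - [[0, 0, 0.002], 0, 0.052]
    - [[0, 0, 0.002], 0, 0.052]
    - [[0, 0, 0.002], 0, 0.052]
    - [[0, 0, 0.002], 0, 0.052]
    - [[0, 0, 0.002], 0, 0.052]
    - [[0, 0, 0.002], 0, 0.052]
    - [[0, 0, 0.002], 0, 0.052]
    - [[0, 0, 0.002], 0, 0.052]
    - [[0, 0, 0.002], 0, 0.052]
    - [[0, 0, 0.002], 0, 0.052]

```text
time_s: 5.0
position: [0.5263, 0.0581, 0.0278]
tool_rot: [[0.991, -0.131, 0.003], [-0.131, -0.991, -0.0], [0.003, -0.0, -1.0]]
ft_force: [-6.9, -3.0, 23.4]
grip_width: 0.0517
gripper_force: 13.0
```

```bash
python3 - <<'E'
from h import *
s=env.observe();print(s["time_s"],s["position"],s["ft_force"],s["grip_width"])
R=np.array(s["tool_rot"]);p=np.array(s["position"])
d=viewer.get_image("wrist");save(d,"w3.png");W=world(d);T=(W-p)@R
t=abs(W[...,2]-.056)<.004;t[:,:330]=0
nl,L,st,_=cv2.connectedComponentsWithStats(t.astype(np.uint8));k=1+st[1:,4].argmax()
print(cv2.minAreaRect(T[L==k][:,:2].astype(np.float32)*1000),np.median(W[L==k][:,2]),W[L==k][:,2].std())
E
```

```text
5.0 [0.52633328 0.05812822 0.02784746] [-6.93774117 -3.00060226 23.41351432] 0.05165582250035971
((22.450557708740234, 31.396526336669922), (47.474266052246094, 69.38540649414062), 89.85263061523438) 0.057522607963356794 0.0008040559927887184
```

View pics/w3.png

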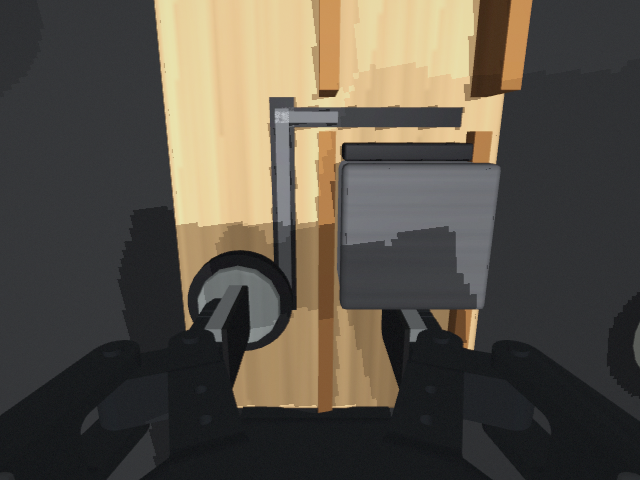

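The tin has come to rest against the right finger at (415,235), clear of the gate, and the button is at its stop: 23 N, up sharply from 8 N. I'll hold briefly to check nothing moves, then hand in.

>>> drive_tool:
  series:
    - [[0, 0, 0], 0, 0.052]
    - [[0, 0, 0], 0, 0.052]
    - [[0, 0, 0], 0, 0.052]
    - [[0, 0, 0], 0, 0.052]
    - [[0, 0, 0], 0, 0.052]

```text
time_s: 5.55
position: [0.5263, 0.0582, 0.0279]
tool_rot: [[0.991, -0.131, 0.003], [-0.131, -0.991, -0.0], [0.003, -0.0, -1.0]]
ft_force: [-6.5, -2.3, 23.6]
grip_width: 0.0524
gripper_force: 13.0
```

```bash
python3 - <<'E'
from h import *
a=cv2.imread("pics/w3.png").astype(int);d=viewer.get_image("wrist");b=d["img"][:,:,::-1].astype(int)
s=env.observe();c=(abs(a-b).max(-1)>40).sum()
print("changed px",c,s["position"],s["ft_force"])
if c<300: print(env.close_job())
E
```

```text
changed px 6 [0.52632711 0.05814902 0.02785495] [-7.02304103 -2.28493368 24.56106342]
the job is handed in; nothing more can be done
None
```

I handed the job in at about 5.6 s with the button held down at its stop (about 24 N) and the tin at rest against the other finger, clear of the gate; the bottle, jar and cup were not touched, and no verdict was returned.

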